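Spray and close the two-part casting mould

TASK

Give the open casting mould a shot of release spray: push the white cap of the spray can right down, hold it a moment and let it come up again. Then swing the upper half of the mould down without slamming it, find where its notches drop over the lower half's two round-ended locating pins, and press it fully home so the halves meet edge to edge all round. Do not spray once the mould is shut or nearly shut, and leave the jar, tape roll and hammer where they are.

Things in the scene. Friction and masses are not known exactly. Their poses are not given: they have to be found in the camera images.
- stand: Dark steel base plate 210 x 220 x 12 mm, fixed; origin at its underside's centre, z up. On it the mould's lower half, a blue open shell, x = -75 to +55 mm, 140 wide (y), rim at z = 52. It is bolted in slots: its middle lies anywhere from y = -9 to +9, not reported (look, or feel). Two round-ended pins, 10 mm thick, stand 12.5 above its rim at x = -66, 45 either side of its middle.
- hinge (a point): Middle of the hinge pin between two green posts on the stand, at the stand's x = 70, y = 0, z = 52 mm; axes as the stand, hinge axis along y. The upper half turns about this pin and also slides along it, up to 14 mm either way from this point (about 2 N of friction), starting off-centre; it meets the lower half only where their middles agree.
- lid (a joint): Opening angle (rad) of the mould's upper half: 0 = fully home, rim to rim; 1.6 to 1.95 at the start (upright or leaning back to the stand's +x). Hinge friction of about 0.5 N m holds it wherever it is left. If its notches are not over the lower half's pins it stops on them at about 0.09 rad; within about 2 mm of the right place sideways the round pin ends guide it in.
- ball (a point): Centre of the red ball grip, 32 mm across, on a 12 mm steel stalk in the middle of the upper half's front edge: 174 mm out from the hinge axis and 29 mm out from the shell's front face; closed, 14 mm above the rim. Pinched along the hinge's direction the ball pivots between the fingers as the half swings. Axes as the upper half: x to the hinge, y along it.
- lid_top (a point): Point on the outside (top, when closed) of the upper half, midway across it, 125 mm out from the hinge axis, 32 mm above the rim when closed: a good place to press. The upper half is a blue shell of about 0.45 kg, 130 x 140 x 32 mm, from 15 to 145 mm out from the hinge. In its front rim are two notches 12.4 mm wide, 45 mm either side of its middle.
- cap_top (a point): Centre of the top of the white spray cap, 34 mm across and 18 mm high, on top of a silver and yellow spray can (65 mm across) that is clamped in a fixed foot beside the mould; about 198 mm above the bench. z up.
- cap (a joint): How far the spray cap is pushed down (m): 0 = up, 0.006 = fully down; it sprays from 0.0045. It is sprung: about 2 N to start, 5.5 N fully down.
- jar: Bystander: amber jar with a black lid, 68 mm across, 100 mm high, origin at the centre of its underside.
- tape: Bystander: orange tape roll lying flat, 100 mm across, 25 mm high, origin at the centre of its underside.
- hammer: Bystander: hammer lying on the bench, 270 mm long along its x, head at +x.

How it is judged:
On the way, in this order (a step that is already met when the one before it is completed fails the run):
1. the spray cap is pushed down with the mould open (value of joint cap above 0.0045 m and value of joint lid above 1 rad), for 0.2 s.
2. the cap has come up again with the mould still open (value of joint cap below 0.0015 m and value of joint lid above 1 rad), for 0.1 s.
At the end, for the whole second after the job is handed in: The upper half of the mould is home on the lower half (within 0.02 rad, which it can only reach with both pins in their notches) and at rest, the spray cap is up (within 1.5 mm), and the jar (upright), tape roll and hammer are within 30 mm of where they began (value of joint lid below 0.02 rad and velocity of joint lid between -0.05 and 0.05 rad/s and value of joint cap below 0.0015 m and distance of each of jar, tape, hammer from where it was at the start of the episode below 0.03 m and angle between jar's own z axis and vertical below 0.2 rad); the robot touches nothing.
It fails at once if the upper half slams shut (faster than 2.5 rad/s in its last 0.3 rad) (value of joint lid below 0.3 rad and velocity of joint lid below -2.5 rad/s).
It fails at once if spraying with the mould shut or nearly shut (below 0.5 rad) (value of joint cap above 0.0045 m and value of joint lid below 0.5 rad).
It also fails if it takes over 72 s, if anything falls off the work surface, if the arm or the gripper's body presses on something with over 40 N, if the wrist force passes 120 N, or if a joint passes its speed limit or range.

ROBOT

A 6-joint arm with a two-finger parallel gripper is mounted at the origin on the work surface. World frame = base frame: x ahead of the robot, y to its left, z up, the work surface at z = 0. Lengths are in m, angles in rad, forces in N, time in s.
With the tool pointing down it reaches from about 0.3 to 1 m from the base axis. Payload 5.1 kg.
Tool frame: the origin (TCP) lies midway between the tips of the shut fingers; the grasp point (between the pads) lies 19 mm behind it; z points along the fingers, y is the line along which they close (so a half turn about z gives the same grasp; the last joint's range is limited). The gripper opens to 95 mm and grips with 3 to 60 N. Pads are 20 mm wide; open, the fingers measure 119 mm over their backs; the gripper's body (75 mm by 180 mm) begins 59 mm behind the grasp point.
Start: joints at [-1.37, 0.124, 1.65, -0, 1.367, -0.083], TCP at [0.182, -0.624, 0.215] pointing down, gripper open.
Joint ranges: [-2.61, 2.61], [-1.02, 2.33], [0.03, 2.71], [-1.35, 4.49], [0.32, 2.68], [-2.91, 2.91]. Speed limits (rad/s): [2.57, 2.57, 3.14, 3.14, 3.14, 3.14].

INTERFACE

Orientations are given as a unit quaternion [x, y, z, w].
In Python, from rig import r gives the robot as it stands.
- The arm moves only by the shell command python3 -m inch 'ROWS'. ROWS is a JSON object of lists of equal length, an entry for each row: "turn": the turn, a rotation vector about the tool's x, y, z in degrees, a list of three; "linear": the shift along the tool's x, y, z in m, a list of three; "claw": the opening, from 0 (shut) to 1 (fully open). In form: {"turn": [[ax, ay, az], ...], "linear": [[tx, ty, tz], ...], "claw": [claw, ...]}. A call has 1 to 5 rows; each row is the pose to reach, as a shift and turn from the pose commanded when the call began, along the tool's axes at that moment; what a row does not reach only later rows make up. A row lasts 1/12 s, in which the tool goes at most 41.7 mm and 7.16 degrees, less where a joint would pass 70% of its speed; a pose out of reach is approached as far as the arm can. A call with a gripper value outside its range is refused whole. The fingers move at their own pace and stop on an object; the grip force is fixed at half the most. Time passes only in rows, so rows that repeat a pose let the fingers close. It gives the time, the measured TCP pose, the force, the opening and the grip force at its end, in the units of the state.
- r.state(): the state, without advancing time (a new reading comes with each control period).
- r.camera(name): name is "scene" or "top" or "wrist"; returns a dict with "img" (400x640x3 uint8, blue, green, red), "vertical_fov" (degrees; the focal length in pixels is half the picture's height over the tangent of half this angle, whatever the lens; pixels are square), "cx", "cy" (the principal point, pixels), "R" (3x3) and "t" (3): a world point X has camera coordinates R X + t. Camera axes: x right, y down, z forward; pixel columns grow to the right and rows downward; lengths in m; the calibration is good to about 2 mm. A picture is of the moment at which its call begins. There is no depth.
- r.sign_off(): hands the job in; it is judged then, once.
The state is a dict: "t": time; "qpos": joint angles; "qd": joint speeds; "tau": joint torques, N m; "position": TCP position; "eef_rot": TCP orientation; "ft_force": force on the tool from outside, world axes, zero at the start; "torque": the same for the moment, N m; "finger_gap": opening from 0.0 (shut) to 1.0 (fully open); "grasp_force": force on a finger pad.
Only numpy, scipy, OpenCV 4.12 (cv2) and the standard library are available. Lean on these libraries where they do the work, as an engineer would, in place of code of your own. Each camera call takes 0.05 s, during which the arm holds its last target. There are 200 camera calls.

## Working session

There is one attempt and no reset: what is moved stays moved. The work goes in short steps, Python scripts to look and compute and a shell command to move; the robot and the scene stay as the last step left them, time stands still between calls to the robot, and variables do not carry over. Pictures are saved under pics/ and viewed, at most 10 in all, crops included, and the job is handed in when it is done.

```bash
mkdir -p pics; ls
python3 - <<'E'
from rig import r
import cv2,pickle,numpy as np
d={}
for n in("scene","top","wrist"):
    c=r.camera(n);d[n]=c;cv2.imwrite(f"pics/a_{n}.png",c["img"]);print(n,c["vertical_fov"],c["cx"],c["cy"],np.round(c["R"],3).tolist(),np.round(c["t"],3))
pickle.dump(d,open("a.pkl","wb"));print(r.state())
E
```

```text
pics
scene 57.26296323944914 322.32593414558414 198.89000073200637 [[-0.191, 0.982, 0.009], [0.687, 0.14, -0.713], [-0.701, -0.13, -0.702]] [ 0.205 -0.265  1.284]
top 44.06651657273515 324.5957301345478 197.23244173643334 [[0.004, -1.0, 0.013], [-0.999, -0.005, -0.049], [0.049, -0.012, -0.999]] [-0.098  0.527  1.302]
wrist 70.00261796056799 318.70650062538687 203.1779694815903 [[0.28, -0.96, -0.002], [-0.918, -0.268, 0.292], [-0.28, -0.08, -0.957]] [-0.648 -0.033  0.392]
{'t': 0.15, 'qpos': array([-1.36959419e+00,  1.24412551e-01,  1.65135742e+00,  7.31830273e-07,
        1.36752381e+00, -8.25449589e-02]), 'qd': array([-0.00010533, -0.00202009, -0.00251324, -0.00029807, -0.00021758,
        0.00119418]), 'tau': array([ 1.12144418e-03, -4.18193150e+01, -3.60470366e+01,  7.76050938e-02,
        4.68919321e-02, -1.14441791e-04]), 'position': array([ 0.18187565, -0.6235082 ,  0.21363409]), 'eef_rot': array([ 9.89952470e-01,  1.41397963e-01, -5.00752913e-05, -8.49085621e-04]), 'ft_force': array([-0.7968896 ,  0.06183951, -0.98080663]), 'torque': array([ 0.04129905, -0.03426808, -0.01126653]), 'grasp_force': 0.0, 'finger_gap': 1.0018632249677555}
```

View pics/a_scene.png

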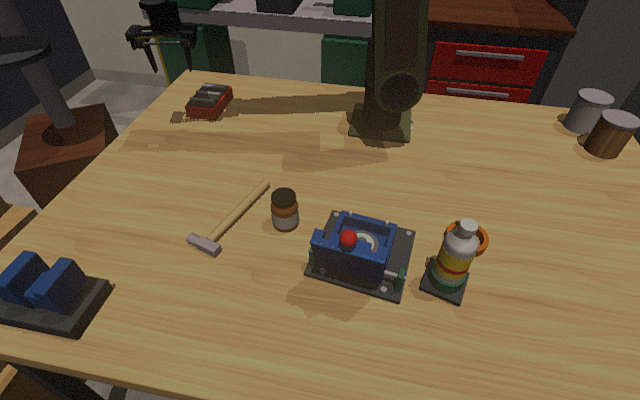

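View pics/a_top.png

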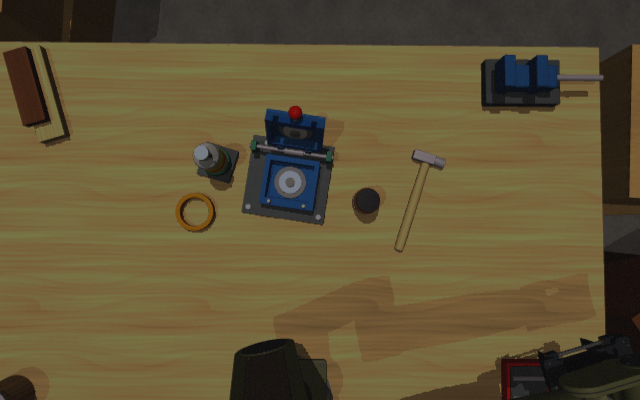

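The scene view shows the mould with its red ball at about (349,239) and the can's cap at (468,226). In the top view the ball is at (295,113) and the cap at (205,152). The hinge side faces away from the robot. I'll enlarge both.

Run:
```python
import pickle,cv2
d=pickle.load(open("a.pkl","rb"))
cv2.imwrite("pics/b_s.png",cv2.resize(d["scene"]["img"][190:310,300:500],None,fx=4,fy=4,interpolation=cv2.INTER_CUBIC))
cv2.imwrite("pics/b_t.png",cv2.resize(d["top"]["img"][95:235,180:340],None,fx=4,fy=4,interpolation=cv2.INTER_CUBIC))
```

```text
(no output)
```

View pics/b_s.png

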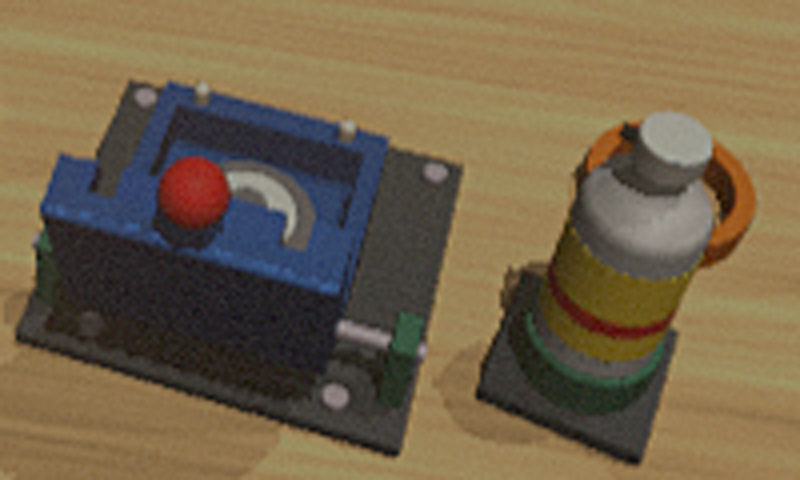

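View pics/b_t.png

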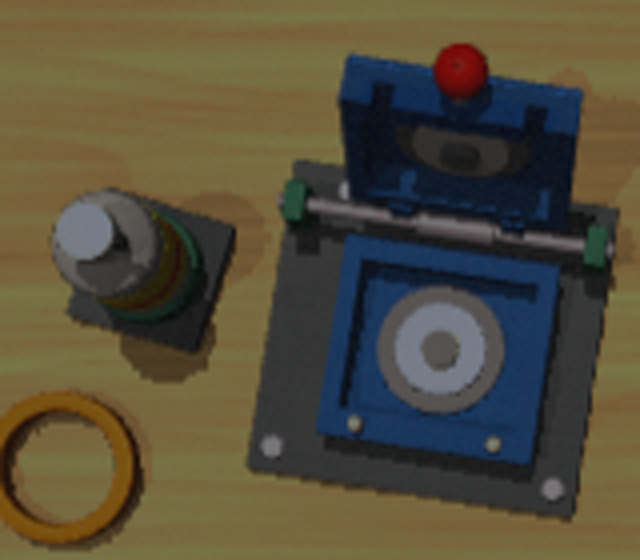

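Pixels are read (crop scale 4). Now a joint fit of the stand pose, lower-half offset, lid angle and slide, plus triangulation as a check.

```bash
cat > h.py <<'E'
import numpy as np
def proj(c,X):
    X=np.atleast_2d(X)@np.array(c["R"]).T+np.array(c["t"]); f=200/np.tan(np.radians(c["vertical_fov"]/2))
    return np.c_[c["cx"]+f*X[:,0]/X[:,2],c["cy"]+f*X[:,1]/X[:,2]]
def tri(obs):
    A=[];b=[]
    for c,(u,v) in obs:
        f=200/np.tan(np.radians(c["vertical_fov"]/2));R=np.array(c["R"]);t=np.array(c["t"])
        for p,k in(((u-c["cx"])/f,0),((v-c["cy"])/f,1)): A.append(R[k]-p*R[2]);b.append(p*t[2]-t[k])
    x=np.linalg.lstsq(np.array(A),np.array(b),rcond=None)[0]
    return x,[np.round(proj(c,x)[0]-uv,1) for c,uv in obs]
def rot(a): return np.array([[np.cos(a),-np.sin(a),0],[np.sin(a),np.cos(a),0],[0,0,1]])
E
python3 - <<'E'
import pickle,numpy as np
from h import *
from scipy.optimize import least_squares
d=pickle.load(open("a.pkl","rb"))
T=lambda u,v:np.array([180+u/4-.375,95+v/4-.375]);S=lambda u,v:np.array([300+u/4-.375,190+v/4-.375])
for n,a,b in(("ball",T(461,71),S(195,192)),("cap",T(85,232),S(676,138)),("pinL",T(355,424),S(348,130)),("pinR",T(493,444),S(203,90)),
 ("FL",T(248,468),S(462,166)),("FR",T(575,518),S(135,82)),("BL",T(295,160),S(400,452))):
    x,e=tri([(d["top"],a),(d["scene"],b)]);print(n,np.round(x,4),*e)
fit=[((-.105,.11,.010),T(248,468),S(462,166)),((-.105,-.11,.010),T(575,518),S(135,82)),((.105,.11,.010),T(295,160),S(400,448)),((.105,-.11,.010),T(620,208),S(17,334))]
def model(p):
    R=rot(p[2]);o=np.array([p[0],p[1],0]);P=[np.array(f[0]) for f in fit]
    for s in(1,-1):P.append(np.array([-.066,p[3]+s*.045,.061]))
    a=p[4];P.append(np.array([.07-.174*np.cos(a)+.014*np.sin(a),p[5],.052+.174*np.sin(a)+.014*np.cos(a)]))
    return o+np.array(P)@R.T
to=[f[1] for f in fit]+[T(355,424),T(493,444),T(461,71)];so=[f[2] for f in fit]+[S(348,130),S(203,90),S(195,192)]
res=lambda p:np.r_[(proj(d["top"],model(p))-to).ravel(),(proj(d["scene"],model(p))-so).ravel()]
q=least_squares(res,[.65,0,0,0,1.7,0],loss="soft_l1");print(np.round(q.x,4));print(np.round(res(q.x).reshape(-1,2),1).tolist());print(model(q.x)[-1])
E
```

```text
ball [ 0.7108 -0.0253  0.2132] [ 0.3 -0. ] [0.3 0. ]
cap [0.6196 0.1905 0.1961] [0.3 0. ] [0.3 0. ]
pinL [0.5159 0.0487 0.0567] [ 0.3 -0. ] [0.3 0. ]
pinR [ 0.5035 -0.0404  0.0598] [ 0.4 -0. ] [0.4 0. ]
FL [0.4882 0.1243 0.0093] [0.3 0. ] [0.3 0. ]
FR [ 0.4557 -0.0915  0.0074] [-0.5  0.1] [-0.5 -0. ]
BL [0.6952 0.0953 0.0071] [0.4 0. ] [0.5 0. ]
[ 5.7620e-01  1.3000e-03 -1.4300e-01 -6.8000e-03  1.8847e+00 -7.3000e-03]
[[-0.1, 0.1], [-0.1, -0.2], [0.3, -0.4], [0.2, -0.2], [0.1, -0.2], [0.4, -0.0], [0.3, -0.0], [0.7, -0.2], [-1.0, -0.5], [0.7, 0.5], [-0.3, -0.3], [0.4, -1.1], [0.3, -0.3], [0.2, 0.0]]
[ 0.71076851 -0.02545971  0.21317737]
```

```bash
python3 -m inch '{"turn":[[0,0,7],[0,0,14],[0,0,21],[0,0,24.5],[0,0,24.5]],"linear":[[0,0,-0.04],[0,0,-0.08],[0,0,-0.11],[0,0,-0.11],[0,0,-0.11]],"claw":[0,0,0,0,0]}'
cat >> h.py <<'E'
from scipy.spatial.transform import Rotation as Ro
def totool(s,p): return np.round(Ro.from_quat(s["eef_rot"]).inv().apply(np.array(p)-s["position"]),4)
E
python3 - <<'E'
from rig import r
from h import *
s=r.state();print(s["position"],s["finger_gap"],np.round(Ro.from_quat(s["eef_rot"]).as_matrix(),3).tolist(),totool(s,[.6196,.1905,.26]))
E
```

```text
t: 0.57
position: [0.1822, -0.625, 0.328]
eef_rot: [0.997, -0.072, 0.001, 0.003]
ft_force: [1.0, -0.7, 0.7]
finger_gap: 0.705
grasp_force: 0.0
[ 0.18218085 -0.62500369  0.32803985] 0.7051179645290174 [[0.99, -0.144, 0.001], [-0.144, -0.99, -0.005], [0.002, 0.005, -1.0]] [ 0.3152 -0.8704  0.0642]
```

```bash
for i in 1 2 3 4; do python3 -m inch '{"turn":[[0,0,0],[0,0,0],[0,0,0],[0,0,0],[0,0,0]],"linear":[[0.014,-0.038,0],[0.028,-0.076,0],[0.042,-0.114,0],[0.056,-0.152,0],[0.07,-0.19,0]],"claw":[0,0,0,0,0]}' >/dev/null; done
python3 -m inch '{"turn":[[0,0,0],[0,0,0],[0,0,0],[0,0,0],[0,0,0]],"linear":[[0.012,-0.036,0],[0.024,-0.072,0],[0.035,-0.11,0.02],[0.035,-0.11,0.04],[0.035,-0.11,0.06]],"claw":[0,0,0,0,0]}'
python3 -m inch '{"turn":[[0,0,0]],"linear":[[0,0,0]],"claw":[0]}'
python3 - <<'E'
from rig import r
from h import *
import cv2,pickle
s=r.state();print(s["t"],s["position"],s["finger_gap"],totool(s,[.6196,.1905,.1961]))
c=r.camera("wrist");pickle.dump((c,s),open("w1.pkl","wb"));cv2.imwrite("pics/w1.png",c["img"])
c=r.camera("scene");cv2.imwrite("pics/s1.png",c["img"])
E
```

```text
t: 2.65
position: [0.6178, 0.1941, 0.2608]
eef_rot: [0.998, -0.069, -0.002, 0.001]
ft_force: [-0.3, -0.4, 0.4]
finger_gap: 0.007
grasp_force: 0.0
t: 2.73
position: [0.6151, 0.1921, 0.256]
eef_rot: [0.998, -0.07, -0.006, 0.002]
ft_force: [-0.1, -1.2, -1.3]
finger_gap: 0.002
grasp_force: 0.0
2.7333 [0.61510224 0.19205394 0.25604322] 0.002095427474232761 [0.0054 0.0006 0.0599]
```

View pics/w1.png

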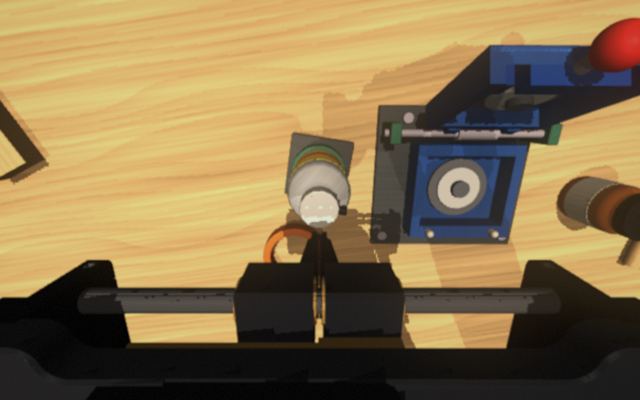

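The wrist view shows the fingertips at (319,235), right in line with the cap at (320,207). I'm lowering to it.

```bash
python3 -m inch '{"turn":[[0,0,0],[0,0,0],[0,0,0],[0,0,0],[0,0,0]],"linear":[[0.004,0,0.02],[0.004,0,0.04],[0.004,0,0.05],[0.004,0,0.054],[0.004,0,0.054]],"claw":[0,0,0,0,0]}'
python3 -m inch '{"turn":[[0,0,0],[0,0,0],[0,0,0]],"linear":[[0,0,0.004],[0,0,0.007],[0,0,0.007]],"claw":[0,0,0]}'
```

```text
t: 3.25
position: [0.6221, 0.1909, 0.2104]
eef_rot: [0.997, -0.072, -0.0, 0.0]
ft_force: [0.1, -0.1, -0.3]
finger_gap: 0.002
grasp_force: 0.0
t: 3.5
position: [0.6225, 0.1913, 0.2041]
eef_rot: [0.997, -0.072, 0.0, -0.0]
ft_force: [-0.5, 0.5, -0.1]
finger_gap: 0.007
grasp_force: 0.0
```

```bash
python3 -m inch '{"turn":[[0,0,0],[0,0,0],[0,0,0]],"linear":[[-0.002,0,0.004],[-0.002,0,0.008],[-0.002,0,0.008]],"claw":[0,0,0]}'
python3 -m inch '{"turn":[[0,0,0],[0,0,0],[0,0,0]],"linear":[[0,0,0.002],[0,0,0.004],[0,0,0.004]],"claw":[0,0,0]}'
```

```text
t: 3.75
position: [0.6206, 0.1918, 0.1956]
eef_rot: [0.997, -0.072, 0.0, -0.0]
ft_force: [0.9, 0.1, 2.9]
finger_gap: 0.004
grasp_force: 1.5
t: 4.0
position: [0.6206, 0.1918, 0.1925]
eef_rot: [0.997, -0.072, 0.0, -0.0]
ft_force: [-0.0, -0.5, 5.6]
finger_gap: 0.003
grasp_force: 2.5
```

```bash
python3 -m inch '{"turn":[[0,0,0],[0,0,0],[0,0,0],[0,0,0]],"linear":[[0,0,0.002],[0,0,0.003],[0,0,0.003],[0,0,0.003]],"claw":[0,0,0,0]}'
python3 -m inch '{"turn":[[0,0,0],[0,0,0],[0,0,0],[0,0,0],[0,0,0]],"linear":[[0,0,0.001],[0,0,0.001],[0,0,0.001],[0,0,0.001],[0,0,0.001]],"claw":[0,0,0,0,0]}'
```

```text
t: 4.33
position: [0.6207, 0.1918, 0.1922]
eef_rot: [0.997, -0.072, 0.001, -0.0]
ft_force: [-5.7, -0.9, 12.9]
finger_gap: 0.006
grasp_force: 6.6
t: 4.75
position: [0.6207, 0.1918, 0.1921]
eef_rot: [0.997, -0.072, 0.001, -0.0]
ft_force: [-7.2, -0.6, 16.1]
finger_gap: 0.003
grasp_force: 8.1
```

The cap is bottomed (16 N, no further travel). I'll let it up, rise and open the fingers.

```bash
python3 -m inch '{"turn":[[0,0,0],[0,0,0],[0,0,0],[0,0,0],[0,0,0]],"linear":[[0,0,-0.02],[0,0,-0.05],[0,0,-0.09],[0,0,-0.11],[0,0,-0.11]],"claw":[0,0,0,0.7,0.7]}'
python3 -m inch '{"turn":[[0,0,0],[0,0,0],[0,0,0],[0,0,0],[0,0,0]],"linear":[[0.01,0.035,0],[0.02,0.07,0],[0.03,0.105,0],[0.035,0.14,0],[0.035,0.14,0]],"claw":[0.7,0.7,0.7,0.7,0.7]}'
python3 -m inch '{"turn":[[0,0,0],[0,0,0]],"linear":[[0,0,0],[0,0,0]],"claw":[0.7,0.7]}'
python3 - <<'E'
from rig import r
from h import *
import cv2,pickle
s=r.state();print(s["t"],s["position"],s["finger_gap"],totool(s,[.7108,-.0255,.1942]))
c=r.camera("wrist");pickle.dump((c,s),open("w2.pkl","wb"));cv2.imwrite("pics/w2.png",c["img"])
m=cv2.inRange(cv2.cvtColor(c["img"],cv2.COLOR_BGR2HSV),(0,150,60),(6,255,255));n,l,st,ce=cv2.connectedComponentsWithStats(m);i=1+st[1:,4].argmax();print(st[i],ce[i],proj(c,[.7108,-.0255,.2132]),proj(c,[.6196,.1905,.1961]))
E
```

```text
t: 5.17
position: [0.6227, 0.1921, 0.3047]
eef_rot: [0.997, -0.072, 0.005, -0.001]
ft_force: [0.9, -0.3, 1.1]
finger_gap: 0.091
grasp_force: 0.0
t: 5.58
position: [0.6345, 0.0425, 0.2955]
eef_rot: [0.997, -0.075, -0.001, 0.001]
ft_force: [0.0, -0.1, 0.7]
finger_gap: 0.439
grasp_force: 0.0
t: 5.75
position: [0.6345, 0.0483, 0.2963]
eef_rot: [0.997, -0.072, -0.001, -0.0]
ft_force: [-0.0, 0.9, -0.2]
finger_gap: 0.578
grasp_force: 0.0
5.75 [0.63454712 0.04826284 0.29626673] 0.577500951657182 [0.0863 0.0621 0.1019]
[ 374   91   37   38 1119] [392.01519214 109.29043789] [[393.46223597 111.91345587]] [[184.48391942 236.27728722]]
```

View pics/w2.png

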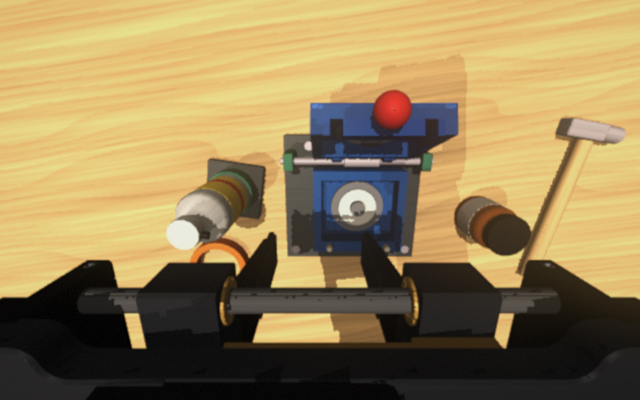

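Ball is at (393,109), within a couple of pixels of its predicted place; the cap is up at (184,234). I'll move over the ball, descend and grip it.

```bash
python3 -m inch '{"turn":[[0,0,0],[0,0,0],[0,0,0],[0,0,0],[0,0,0]],"linear":[[0.03,0.02,0],[0.06,0.042,0],[0.087,0.061,0],[0.087,0.061,0],[0.087,0.061,0]],"claw":[0.7,0.7,0.7,0.7,0.7]}'
python3 - <<'E'
from rig import r
from h import *
s=r.state();print(s["position"],s["finger_gap"],totool(s,[.7108,-.0255,.1942]))
E
```

```text
t: 6.22
position: [0.7128, -0.0243, 0.296]
eef_rot: [0.997, -0.072, -0.001, -0.0]
ft_force: [-0.2, 0.1, -0.1]
finger_gap: 0.701
grasp_force: 0.0
[ 0.71278727 -0.02425885  0.29599012] 0.7005486957699835 [-0.0016  0.0015  0.1018]
```

```bash
python3 -m inch '{"turn":[[0,0,0],[0,0,0],[0,0,0],[0,0,0],[0,0,0]],"linear":[[-0.001,0.001,0.03],[-0.001,0.001,0.06],[-0.001,0.001,0.09],[-0.001,0.001,0.1],[-0.001,0.001,0.1]],"claw":[0.7,0.7,0.7,0.7,0.7]}'
for i in 1 2; do python3 -m inch '{"turn":[[0,0,0],[0,0,0],[0,0,0],[0,0,0],[0,0,0]],"linear":[[0,0,0],[0,0,0],[0,0,0],[0,0,0],[0,0,0]],"claw":[0,0,0,0,0]}'; done
```

```text
t: 6.63
position: [0.7084, -0.0236, 0.1933]
eef_rot: [0.997, -0.071, -0.004, -0.0]
ft_force: [-1.7, 0.4, 0.4]
finger_gap: 0.702
grasp_force: 0.0
t: 7.05
position: [0.7119, -0.0257, 0.1996]
eef_rot: [0.997, -0.072, 0.001, 0.0]
ft_force: [-1.1, -0.4, -0.2]
finger_gap: 0.407
grasp_force: 0.0
t: 7.47
position: [0.7118, -0.0257, 0.1986]
eef_rot: [0.997, -0.072, 0.001, -0.0]
ft_force: [0.8, -0.1, 4.0]
finger_gap: 0.321
grasp_force: 30.0
```

Gripped (gap 30.5 mm, 30 N). Now the arc displacements in tool axes.

Run:
```python
import numpy as np
f=lambda a:np.array([-.174*np.cos(a)+.014*np.sin(a),0,-(.174*np.sin(a)+.014*np.cos(a))])
A=1.885
while A>.2:
    p0=np.round(f(A),3); print(round(A,3),[np.round(np.round(f(A-.07*k),3)-p0,3).tolist() for k in range(1,6)]); A-=.35
```

```text
1.885 [[-0.011, 0.0, -0.004], [-0.023, 0.0, -0.008], [-0.035, 0.0, -0.011], [-0.047, 0.0, -0.012], [-0.059, 0.0, -0.013]]
1.535 [[-0.012, 0.0, -0.001], [-0.025, 0.0, 0.0], [-0.037, 0.0, 0.002], [-0.049, 0.0, 0.004], [-0.061, 0.0, 0.008]]
1.185 [[-0.011, 0.0, 0.004], [-0.022, 0.0, 0.008], [-0.033, 0.0, 0.014], [-0.043, 0.0, 0.021], [-0.053, 0.0, 0.028]]
0.835 [[-0.01, 0.0, 0.007], [-0.019, 0.0, 0.016], [-0.027, 0.0, 0.025], [-0.035, 0.0, 0.034], [-0.041, 0.0, 0.044]]
0.485 [[-0.007, 0.0, 0.011], [-0.012, 0.0, 0.022], [-0.017, 0.0, 0.033], [-0.021, 0.0, 0.045], [-0.024, 0.0, 0.057]]
```

```bash
python3 -m inch '{"turn":[[0,0,0],[0,0,0],[0,0,0],[0,0,0],[0,0,0]],"linear":[[-0.011,0,-0.004],[-0.023,0,-0.008],[-0.035,0,-0.011],[-0.047,0,-0.012],[-0.059,0,-0.013]],"claw":[0,0,0,0,0]}'
python3 -m inch '{"turn":[[0,0,0],[0,0,0],[0,0,0],[0,0,0],[0,0,0]],"linear":[[-0.012,0,-0.001],[-0.025,0,0],[-0.037,0,0.002],[-0.049,0,0.004],[-0.061,0,0.008]],"claw":[0,0,0,0,0]}'
```

```text
t: 7.88
position: [0.6541, -0.0174, 0.2118]
eef_rot: [0.997, -0.072, 0.003, 0.0]
ft_force: [3.4, 0.5, 1.6]
finger_gap: 0.321
grasp_force: 30.0
t: 8.3
position: [0.5939, -0.0086, 0.2055]
eef_rot: [0.997, -0.072, 0.003, 0.0]
ft_force: [1.2, 0.7, 10.2]
finger_gap: 0.318
grasp_force: 30.0
```

```bash
python3 -m inch '{"turn":[[0,0,0],[0,0,0],[0,0,0],[0,0,0],[0,0,0]],"linear":[[-0.011,0,0.004],[-0.022,0,0.008],[-0.033,0,0.014],[-0.043,0,0.021],[-0.053,0,0.028]],"claw":[0,0,0,0,0]}'
python3 -m inch '{"turn":[[0,0,0],[0,0,0],[0,0,0],[0,0,0],[0,0,0]],"linear":[[-0.010,0,0.007],[-0.019,0,0.016],[-0.027,0,0.025],[-0.035,0,0.034],[-0.041,0,0.044]],"claw":[0,0,0,0,0]}'
python3 -m inch '{"turn":[[0,0,0],[0,0,0],[0,0,0],[0,0,0],[0,0,0]],"linear":[[-0.007,0,0.011],[-0.012,0,0.022],[-0.017,0,0.033],[-0.020,0,0.042],[-0.020,0,0.042]],"claw":[0,0,0,0,0]}'
python3 - <<'E'
from rig import r
from h import *
import cv2,pickle
s=r.state();d={}
for n in("top","scene","wrist"):d[n]=r.camera(n);cv2.imwrite(f"pics/c_{n}.png",d[n]["img"])
pickle.dump(d,open("c.pkl","wb"))
g=s["position"]+Ro.from_quat(s["eef_rot"]).apply([0,0,-.019]);print(np.round(rot(.143)@(g-[.5762,.0013,0]),4))
a=cv2.resize(d["top"]["img"][115:230,225:345],None,fx=4,fy=4,interpolation=3);b=cv2.resize(d["wrist"]["img"][90:290,200:500],None,fx=2,fy=2,interpolation=3)[:,:320*2]
cv2.imwrite("pics/c.png",np.hstack([cv2.resize(d["scene"]["img"][190:310,300:420],None,fx=3.3,fy=3.3,interpolation=3),cv2.resize(b,(400,int(b.shape[0]*400/b.shape[1])))[:396].copy() if 0 else cv2.resize(d["wrist"]["img"][90:290,220:420],(396,396),interpolation=3)]))
E
```

```text
t: 8.72
position: [0.5403, -0.0007, 0.1799]
eef_rot: [0.997, -0.072, 0.001, -0.0]
ft_force: [-10.6, 1.6, 20.9]
finger_gap: 0.308
grasp_force: 30.4
t: 9.13
position: [0.4944, 0.0061, 0.1323]
eef_rot: [0.997, -0.072, -0.006, -0.001]
ft_force: [-24.4, 3.4, 19.6]
finger_gap: 0.302
grasp_force: 31.9
t: 9.55
position: [0.4725, 0.009, 0.0843]
eef_rot: [0.997, -0.072, -0.008, -0.001]
ft_force: [-13.2, 2.6, 4.3]
finger_gap: 0.318
grasp_force: 30.2
[-0.1034 -0.0071  0.1032]
```

View pics/c.png

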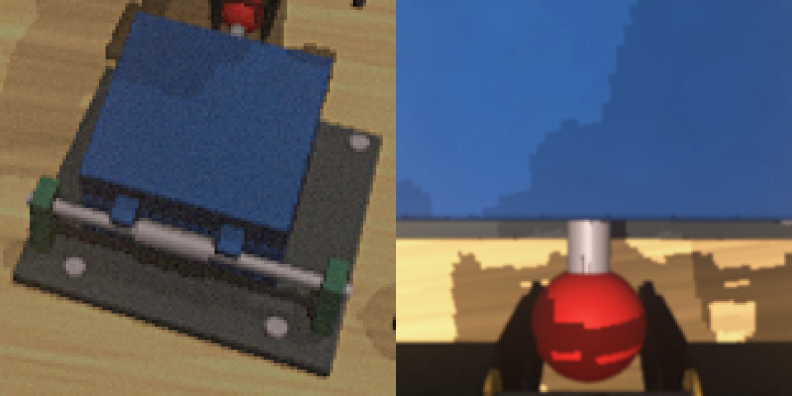

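The lid is nearly down (~0.2 rad) with the ball well held. The grip's y of −7.1 mm in the stand frame is close to the lower half's −6.8. I'll relieve the radial force and lower gently.

```bash
python3 -m inch '{"turn":[[0,0,0],[0,0,0],[0,0,0],[0,0,0],[0,0,0]],"linear":[[-0.003,0,0.004],[-0.005,0,0.008],[-0.005,0,0.012],[-0.005,0,0.015],[-0.005,0,0.015]],"claw":[0,0,0,0,0]}'
python3 -m inch '{"turn":[[0,0,0],[0,0,0],[0,0,0],[0,0,0],[0,0,0]],"linear":[[-0.001,0,0.003],[-0.001,0,0.006],[-0.001,0,0.009],[-0.001,0,0.012],[-0.001,0,0.012]],"claw":[0,0,0,0,0]}'
```

```text
t: 10.12
position: [0.4686, 0.0096, 0.0703]
eef_rot: [0.997, -0.072, -0.007, -0.0]
ft_force: [-11.8, 3.0, 4.3]
finger_gap: 0.315
grasp_force: 30.0
t: 10.53
position: [0.4667, 0.0098, 0.0577]
eef_rot: [0.997, -0.072, -0.008, -0.0]
ft_force: [-13.9, 2.0, 2.7]
finger_gap: 0.321
grasp_force: 30.0
```

```bash
python3 -m inch '{"turn":[[0,0,0],[0,0,0],[0,0,0],[0,0,0]],"linear":[[-0.003,0,0.003],[-0.003,0,0.006],[-0.003,0,0.008],[-0.003,0,0.008]],"claw":[0,0,0,0]}'
python3 -m inch '{"turn":[[0,0,0],[0,0,0],[0,0,0]],"linear":[[0,0,0.002],[0,0,0.004],[0,0,0.004]],"claw":[0,0,0]}'
python3 - <<'E'
from rig import r
import cv2,numpy as np
d={n:r.camera(n)["img"] for n in("scene","wrist","top")}
cv2.imwrite("pics/d.png",np.hstack([cv2.resize(d["scene"][190:310,300:420],(396,396),interpolation=3),cv2.resize(d["wrist"][90:290,220:420],(396,396),interpolation=3)]))
E
```

```text
t: 10.87
position: [0.4658, 0.0099, 0.0508]
eef_rot: [0.997, -0.072, -0.006, -0.0]
ft_force: [-8.4, 2.2, 2.0]
finger_gap: 0.32
grasp_force: 30.0
t: 11.12
position: [0.4657, 0.01, 0.0467]
eef_rot: [0.997, -0.072, -0.006, -0.0]
ft_force: [-8.6, 2.4, 0.8]
finger_gap: 0.322
grasp_force: 30.0
```

View pics/d.png

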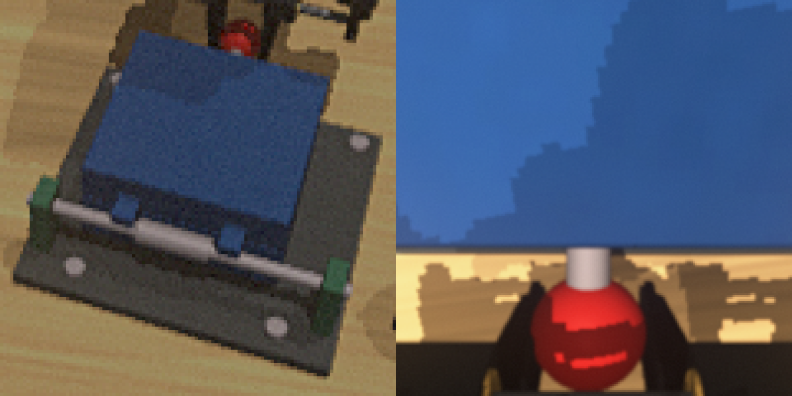

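The lid looks nearly flat, and there is still no vertical resistance. I'll keep pressing in small steps until it stops.

```bash
python3 -m inch '{"turn":[[0,0,0],[0,0,0],[0,0,0]],"linear":[[-0.002,0,0.001],[-0.002,0,0.003],[-0.002,0,0.003]],"claw":[0,0,0]}'
python3 -m inch '{"turn":[[0,0,0],[0,0,0],[0,0,0]],"linear":[[0,0,0.001],[0,0,0.003],[0,0,0.003]],"claw":[0,0,0]}'
```

```text
t: 11.52
position: [0.4655, 0.01, 0.0448]
eef_rot: [0.997, -0.072, -0.004, -0.0]
ft_force: [-6.9, 1.8, 1.3]
finger_gap: 0.323
grasp_force: 30.0
t: 11.77
position: [0.4653, 0.01, 0.0416]
eef_rot: [0.997, -0.072, -0.004, -0.0]
ft_force: [-6.3, 1.2, 1.2]
finger_gap: 0.323
grasp_force: 30.0
```

```bash
cat > lid.py <<'E'
import pickle,numpy as np
from h import *
from scipy.optimize import least_squares
d=pickle.load(open("a.pkl","rb"));c=d["scene"]
def pts(a,s):
    P=[]
    for rr,y in((.145,-.07),(.145,.07),(.015,.07),(.015,-.07)):
        P.append([.07-rr*np.cos(a)+.032*np.sin(a),s+y,.052+rr*np.sin(a)+.032*np.cos(a)])
    return np.array([.5762,.0013,0])+np.array(P)@rot(-.143).T
def fit(o):
    o=np.array(o);q=least_squares(lambda p:(proj(c,pts(p[0],p[1])+[p[2],p[3],0])-o).ravel(),[.1,-.007,0,0]);return np.round(q.x,4),np.round(q.fun,1)
E
python3 - <<'E'
from lid import *
k=396/120
print(fit([[300+u/k,190+v/k] for u,v in((140,30),(330,78),(290,222),(82,165))]))
for a in(0,.05,.1,.2):print(a,np.round((proj(c,pts(a,-.007))-[300,190])*k,0).tolist())
from rig import r
import cv2
im=r.camera("scene")["img"];cv2.imwrite("pics/e.png",np.hstack([cv2.resize(im[190:290,315:415],(396,396),interpolation=3),cv2.resize(r.camera("top")["img"][130:230,240:340],(396,396),interpolation=3)]))
E
```

```text
(array([ 0.0318,  0.4155, -0.06  , -0.4181]), array([-0.1,  0.1, -0.1, -0.2,  0.2,  0.1,  0. , -0.1]))
0 [[140.0, 34.0], [329.0, 81.0], [291.0, 221.0], [83.0, 164.0]]
0.05 [[140.0, 28.0], [330.0, 75.0], [290.0, 223.0], [82.0, 165.0]]
0.1 [[139.0, 23.0], [331.0, 70.0], [290.0, 224.0], [81.0, 166.0]]
0.2 [[138.0, 14.0], [333.0, 62.0], [289.0, 227.0], [79.0, 169.0]]
```

View pics/e.png

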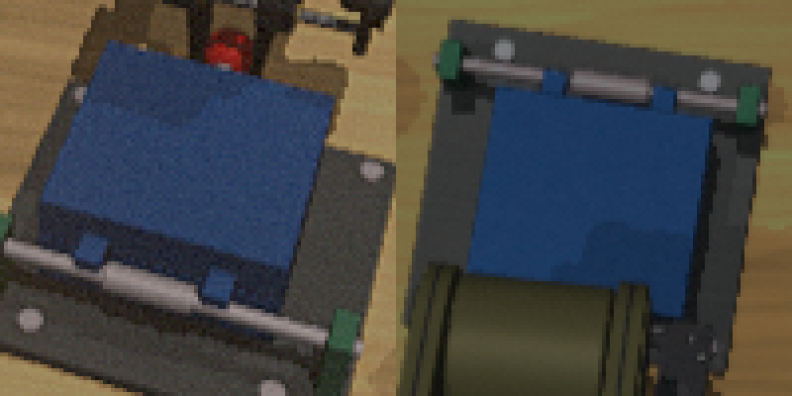

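By the corner positions the lid was at ~0.03 rad and is now ~0–0.015: the notches went over the pins. I'll press on the ball until it resists, then release.

```bash
python3 -m inch '{"turn":[[0,0,0],[0,0,0],[0,0,0]],"linear":[[-0.001,0,0.002],[-0.001,0,0.003],[-0.001,0,0.003]],"claw":[0,0,0]}'
python3 -m inch '{"turn":[[0,0,0],[0,0,0],[0,0,0]],"linear":[[0,0,0.002],[0,0,0.003],[0,0,0.003]],"claw":[0,0,0]}'
```

```text
t: 12.12
position: [0.4651, 0.01, 0.0391]
eef_rot: [0.997, -0.072, -0.003, -0.0]
ft_force: [-6.7, 0.8, 0.4]
finger_gap: 0.322
grasp_force: 30.0
t: 12.37
position: [0.4651, 0.01, 0.0361]
eef_rot: [0.997, -0.072, -0.003, -0.0]
ft_force: [-5.9, 1.5, 2.2]
finger_gap: 0.32
grasp_force: 30.0
```

```bash
python3 -m inch '{"turn":[[0,0,0],[0,0,0],[0,0,0],[0,0,0],[0,0,0]],"linear":[[0,0,0],[0,0,0],[0,0,0],[0,0,0],[0,0,0]],"claw":[0.7,0.7,0.7,0.7,0.7]}'
python3 -m inch '{"turn":[[0,0,0],[0,0,0],[0,0,0],[0,0,0],[0,0,0]],"linear":[[0,0,-0.03],[0,0,-0.06],[0,0,-0.1],[0,0,-0.12],[0,0,-0.12]],"claw":[0.7,0.7,0.7,0,0]}'
python3 -m inch '{"turn":[[0,0,0],[0,0,0],[0,0,0],[0,0,0],[0,0,0]],"linear":[[0.03,0,0],[0.05,0,0],[0.05,0,0],[0.05,0,0],[0.05,0,0]],"claw":[0,0,0,0,0]}'
python3 - <<'E'
from rig import r
from h import *
s=r.state();print(s["position"],s["finger_gap"],totool(s,rot(-.143)@[-.055,-.007,.084]+[.5762,.0013,0]))
E
```

```text
t: 12.78
position: [0.4682, 0.0095, 0.038]
eef_rot: [0.997, -0.072, 0.0, 0.0]
ft_force: [0.2, 0.1, 0.1]
finger_gap: 0.615
grasp_force: 0.0
t: 13.2
position: [0.4717, 0.0092, 0.1644]
eef_rot: [0.997, -0.072, 0.006, 0.0]
ft_force: [1.5, -0.3, 0.7]
finger_gap: 0.608
grasp_force: 0.0
t: 13.62
position: [0.5161, 0.0025, 0.1564]
eef_rot: [0.997, -0.072, -0.001, -0.0]
ft_force: [-0.3, -0.7, 0.2]
finger_gap: 0.265
grasp_force: 0.0
[0.51614149 0.00252742 0.15643492] 0.26520508995702036 [ 0.0048 -0.0004  0.0724]
```

```bash
python3 -m inch '{"turn":[[0,0,0],[0,0,0],[0,0,0],[0,0,0],[0,0,0]],"linear":[[0.003,0,0.02],[0.003,0,0.04],[0.003,0,0.055],[0.003,0,0.062],[0.003,0,0.062]],"claw":[0,0,0,0,0]}'
python3 -m inch '{"turn":[[0,0,0],[0,0,0],[0,0,0],[0,0,0],[0,0,0]],"linear":[[0,0,0.003],[0,0,0.006],[0,0,0.009],[0,0,0.011],[0,0,0.011]],"claw":[0,0,0,0,0]}'
python3 -m inch '{"turn":[[0,0,0],[0,0,0],[0,0,0]],"linear":[[0,0,0.002],[0,0,0.004],[0,0,0.004]],"claw":[0,0,0]}'
```

```text
t: 14.03
position: [0.5178, 0.0023, 0.0932]
eef_rot: [0.997, -0.072, -0.002, -0.0]
ft_force: [-0.3, 0.1, 0.0]
finger_gap: 0.006
grasp_force: 0.0
t: 14.45
position: [0.5201, 0.002, 0.0846]
eef_rot: [0.997, -0.072, -0.0, 0.0]
ft_force: [-0.2, -0.4, -0.7]
finger_gap: -0.0
grasp_force: 0.0
t: 14.7
position: [0.5203, 0.002, 0.0809]
eef_rot: [0.997, -0.072, 0.0, 0.0]
ft_force: [-1.8, 0.0, 4.0]
finger_gap: 0.003
grasp_force: 1.9
```

```bash
python3 -m inch '{"turn":[[0,0,0],[0,0,0],[0,0,0],[0,0,0]],"linear":[[0,0,0.002],[0,0,0.004],[0,0,0.004],[0,0,0.004]],"claw":[0,0,0,0]}'
python3 -m inch '{"turn":[[0,0,0],[0,0,0],[0,0,0],[0,0,0]],"linear":[[0,0,0.002],[0,0,0.004],[0,0,0.004],[0,0,0.004]],"claw":[0,0,0,0]}'
```

```text
t: 15.03
position: [0.5199, 0.0021, 0.0779]
eef_rot: [0.997, -0.072, -0.001, -0.0]
ft_force: [-5.4, 1.1, 9.6]
finger_gap: 0.003
grasp_force: 4.8
t: 15.37
position: [0.5194, 0.0022, 0.0747]
eef_rot: [0.997, -0.072, -0.002, -0.0]
ft_force: [-10.9, 1.9, 15.4]
finger_gap: 0.004
grasp_force: 8.0
```

The tip is lower than I expected, so I'll look.

Run:
```python
from rig import r
import cv2,numpy as np
s=r.state();print(s["position"],s["eef_rot"],s["ft_force"],s["torque"])
im=r.camera("scene")["img"];w=r.camera("wrist")["img"];cv2.imwrite("pics/f.png",np.hstack([cv2.resize(im[190:290,315:415],(396,396),interpolation=3),cv2.resize(w[100:300,220:420],(396,396),interpolation=3)]))
```

```text
[0.51937442 0.0022215  0.07465985] [ 9.97421698e-01 -7.17437095e-02 -1.66999760e-03 -9.08444737e-05] [-10.85320227   1.86894634  15.42492161] [0.20341797 1.80423525 0.050967  ]
```

View pics/f.png

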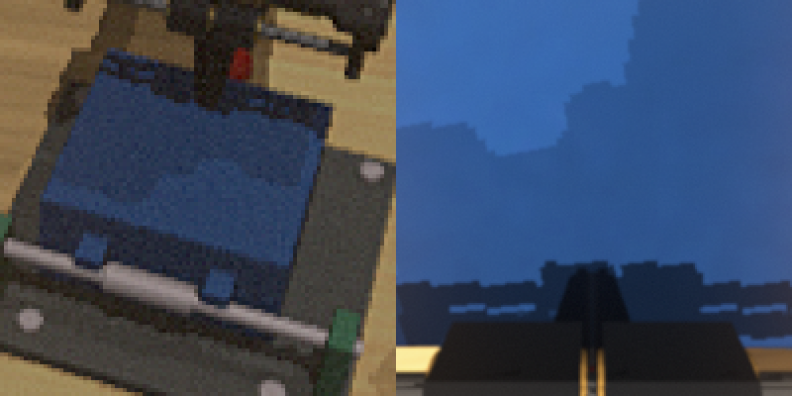

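The crop shows the front corners slightly lower than before, with the gripper's shadow on the lid. I've used all my picture views, so I'll lift clear and measure the lid's edge numerically, comparing with the model at several angles.

```bash
python3 -m inch '{"turn":[[0,0,0],[0,0,0],[0,0,0],[0,0,0],[0,0,0]],"linear":[[0,0,-0.03],[0,0,-0.07],[0,0,-0.1],[-0.03,0,-0.13],[-0.06,0,-0.16]],"claw":[0,0,0,0,0]}'
for i in 1 2; do python3 -m inch '{"turn":[[0,0,0],[0,0,0],[0,0,0],[0,0,0],[0,0,0]],"linear":[[-0.03,0.04,0],[-0.06,0.08,0],[-0.06,0.12,0],[-0.06,0.16,0],[-0.06,0.19,0]],"claw":[0,0,0,0,0]}'; done
python3 - <<'E'
from rig import r
import cv2,pickle
from lid import *
n={k:r.camera(k) for k in("scene","top","wrist")};pickle.dump(n,open("g.pkl","wb"))
for k in("scene","top"):
    im=n[k]["img"];hsv=cv2.cvtColor(im,cv2.COLOR_BGR2HSV);m=cv2.inRange(hsv,(105,110,40),(125,255,255))
    w=np.zeros_like(m);x0,x1,y0,y1=(305,415,180,300) if k=="scene" else (235,345,120,225);w[y0:y1,x0:x1]=m[y0:y1,x0:x1]
    w=cv2.morphologyEx(w,cv2.MORPH_OPEN,np.ones((3,3)));cs=max(cv2.findContours(w,0,2)[0],key=cv2.contourArea)
    print(k,cv2.contourArea(cs),cv2.approxPolyDP(cs,3,True)[:,0].tolist())
    for a in(-.07,0,.09):print(a,np.round(proj(n[k],pts(a,-.007)),1).tolist())
E
```

```text
t: 15.88
position: [0.4617, 0.0104, 0.2328]
eef_rot: [0.997, -0.072, -0.0, -0.0]
ft_force: [0.6, 0.8, 0.7]
finger_gap: 0.004
grasp_force: 0.0
t: 16.3
position: [0.3742, -0.1703, 0.232]
eef_rot: [0.997, -0.071, 0.001, 0.001]
ft_force: [0.8, -0.8, 0.0]
finger_gap: 0.007
grasp_force: 0.0
t: 16.72
position: [0.2872, -0.3504, 0.2318]
eef_rot: [0.997, -0.073, 0.001, 0.001]
ft_force: [0.5, 0.8, 0.4]
finger_gap: 0.008
grasp_force: 0.0
scene 2200.5 [[336, 215], [335, 220], [339, 218], [340, 223], [333, 222], [337, 228], [328, 233], [334, 236], [332, 241], [388, 255], [397, 216], [379, 211], [374, 214], [372, 209], [369, 213], [368, 208], [361, 211], [362, 207], [350, 215], [343, 209], [342, 213], [347, 214], [341, 215], [343, 219]]
-0.07 [[342.4, 202.7], [399.1, 216.8], [388.2, 256.6], [325.3, 239.2]]
0 [[342.4, 200.2], [399.6, 214.4], [388.1, 257.1], [325.0, 239.6]]
0.09 [[342.2, 197.3], [400.2, 211.6], [387.9, 257.8], [324.6, 240.2]]
top 2842.5 [[265, 152], [258, 202], [311, 210], [319, 160], [310, 159], [309, 152], [303, 157], [283, 155], [281, 148], [276, 153]]
-0.07 [[312.3, 211.1], [257.7, 203.0], [265.1, 152.2], [319.9, 160.3]]
0 [[312.4, 210.3], [257.3, 202.1], [265.2, 151.3], [320.0, 159.4]]
0.09 [[312.5, 208.8], [256.9, 200.5], [265.3, 150.0], [320.2, 158.2]]
```

The front edge lies below the nominal zero, and the push never met a hard stop, so the stand probably sits lower than its nominal height. I'll refit with z free and measure the front edge at sub-pixel level.

Run:
```python
import pickle
from lid import *
import cv2
d=pickle.load(open("a.pkl","rb"))
T=lambda u,v:np.array([180+u/4-.375,95+v/4-.375]);S=lambda u,v:np.array([300+u/4-.375,190+v/4-.375])
loc=np.array([(-.105,.11,.012),(-.105,-.11,.012),(.105,.11,.012),(-.105,.11,.012)][:3]+[(.07,.0,.0)])[:3]
to=[T(248,468),T(575,518),T(295,160),T(355,424),T(493,444)];so=[S(462,166),S(135,82),S(400,446),S(348,130),S(203,90)]
def mod(p):
    P=np.vstack([loc,[-.066,p[4]+.045,.062],[-.066,p[4]-.045,.062]]);return np.array([p[0],p[1],p[3]])+P@rot(p[2]).T
res=lambda p:np.r_[(proj(d["top"],mod(p))-to).ravel(),(proj(d["scene"],mod(p))-so).ravel()]
q=least_squares(res,[.57,0,-.14,0,0]);print(np.round(q.x,4),np.round(q.fun,1))
n=pickle.load(open("g.pkl","rb"))
for k in("scene","top"):
    im=n[k]["img"].astype(float);g=cv2.GaussianBlur(im[:,:,0]-im[:,:,2],(0,0),.8)
    A,B=proj(n[k],pts(0,-.007))[:2];off=[]
    for t in np.linspace(.1,.9,25):
        u,v=A+t*(B-A);vs=np.arange(v-8,v+8,.25)
        pr=cv2.remap(g.astype(np.float32),np.full((1,64),u,np.float32),vs[None].astype(np.float32),1)[0];gr=np.gradient(pr)
        off.append(vs[np.argmax(gr if k=="scene" else -gr)]-v)
    print(k,np.round(off,1),[np.round((proj(n[k],pts(a,-.007))[:2]-[A,B])[:,1],1) for a in(-.1,-.05,.05)])
```

```text
[ 0.5754  0.0011 -0.1445 -0.0035 -0.0066] [ 0.   0.3 -0.1  0.1  0.5 -0.1  0.2  0.1  0.4  0.3  0.5  0.  -1.  -0.4
  0.4  1.1  0.4 -0.6  0.4  0.1]
scene [0.8 1.2 0.8 1.2 0.8 0.2 1.  0.8 1.2 0.8 0.  0.5 0.  0.8 0.  0.8 1.2 0.8
 1.2 0.8 1.2 0.8 1.2 0.8 1.2] [array([3.6, 3.5]), array([1.7, 1.7]), array([-1.6, -1.6])]
top [ 0.2  0.2  0.8 -0.2  0.2  0.2  0.5  0.   0.   0.5 -0.2  0.   6.2  6.5
  6.8  7.   0.2 -0.2  0.   0.2  0.2  0.   0.   0.5  0.5] [array([1.1, 1.2]), array([0.6, 0.7]), array([-0.8, -0.8])]
```

After correcting the stand height (−3.5 mm), the lid is within about 0.02 rad of home by eye, which isn't certain enough. I'll go back and press to a definite hard stop.

```bash
for i in 1 2; do python3 -m inch '{"turn":[[0,0,0],[0,0,0],[0,0,0],[0,0,0],[0,0,0]],"linear":[[0.012,-0.038,0],[0.024,-0.076,0],[0.036,-0.114,0],[0.048,-0.152,0],[0.06,-0.19,0]],"claw":[0,0,0,0,0]}' >/dev/null; done
python3 -m inch '{"turn":[[0,0,0],[0,0,0],[0,0,0],[0,0,0],[0,0,0]],"linear":[[0.03,0,0.02],[0.06,0,0.06],[0.06,0,0.1],[0.06,0,0.13],[0.06,0,0.13]],"claw":[0,0,0,0,0]}'
python3 -m inch '{"turn":[[0,0,0],[0,0,0],[0,0,0],[0,0,0],[0,0,0]],"linear":[[0,0,0.006],[0,0,0.01],[0,0,0.014],[0,0,0.016],[0,0,0.016]],"claw":[0,0,0,0,0]}'
for i in 1 2 3; do python3 -m inch '{"turn":[[0,0,0],[0,0,0],[0,0,0]],"linear":[[0,0,0.002],[0,0,0.003],[0,0,0.003]],"claw":[0,0,0]}' | egrep 'pos|ft_'; done
```

```text
t: 18.12
position: [0.5149, 0.0039, 0.0932]
eef_rot: [0.997, -0.071, -0.008, -0.0]
ft_force: [-1.7, 0.8, -0.5]
finger_gap: 0.003
grasp_force: 0.0
t: 18.53
position: [0.522, 0.0017, 0.0871]
eef_rot: [0.997, -0.072, 0.001, 0.0]
ft_force: [-0.0, -0.4, 0.8]
finger_gap: 0.004
grasp_force: 0.0
position: [0.5213, 0.0018, 0.0828]
ft_force: [-0.3, -1.2, -0.5]
position: [0.5214, 0.0018, 0.0802]
ft_force: [-1.8, 0.7, 5.2]
position: [0.521, 0.0019, 0.0778]
ft_force: [-5.7, 1.0, 10.0]
```

```bash
python3 -m inch '{"turn":[[0,0,0],[0,0,0],[0,0,0],[0,0,0],[0,0,0]],"linear":[[0,0,0],[0,0,0],[0,0,0],[0,0,0],[0,0,0]],"claw":[0,0,0,0,0]}' | egrep 'pos|ft_'
for i in 1 2 3; do python3 -m inch '{"turn":[[0,0,0],[0,0,0],[0,0,0],[0,0,0]],"linear":[[0,0,0.002],[0,0,0.004],[0,0,0.004],[0,0,0.004]],"claw":[0,0,0,0]}' | egrep 'pos|ft_'; done
python3 - <<'E'
from rig import r
import cv2,pickle
n={k:r.camera(k) for k in("scene","top","wrist")};pickle.dump((n,r.state()),open("p.pkl","wb"))
E
```

```text
position: [0.521, 0.0019, 0.0779]
ft_force: [-5.5, 0.4, 9.8]
position: [0.5206, 0.002, 0.0747]
ft_force: [-10.6, 1.7, 16.3]
position: [0.5201, 0.0022, 0.0714]
ft_force: [-14.2, 2.1, 21.9]
position: [0.5197, 0.0023, 0.0682]
ft_force: [-18.2, 2.2, 26.8]
```

Run:
```python
import pickle,cv2
from lid import *
G=pickle.load(open("g.pkl","rb"));P,s=pickle.load(open("p.pkl","rb"))
k="scene"
for nm,n in(("g",G),("p",P)):
    im=n[k]["img"].astype(float);g=cv2.GaussianBlur(im[:,:,0]-im[:,:,2],(0,0),.8)
    for e,(i,j) in(("front",(0,1)),("back",(3,2)),("right",(1,2)),("left",(0,3))):
        A,B=proj(n[k],pts(0,-.007))[[i,j]];off=[];nn=np.array([-(B-A)[1],(B-A)[0]])/np.linalg.norm(B-A)
        for t in np.linspace(.08,.92,22):
            q=A+t*(B-A);w=np.arange(-7,7,.25);xy=(q+w[:,None]*nn).astype(np.float32)
            pr=cv2.remap(g.astype(np.float32),xy[None,:,0],xy[None,:,1],1)[0];off.append(w[np.argmax(abs(np.gradient(pr)))])
        print(nm,e,np.round(off,1))
print(proj(P[k],s["position"]))
# optical flow of the lid/stand features between g and p
a,b=[cv2.cvtColor(x[k]["img"],cv2.COLOR_BGR2GRAY) for x in(G,P)]
print("diff px>25 in lower-stand area:",[(int((abs(a[y0:y1,x0:x1].astype(int)-b[y0:y1,x0:x1])>25).sum())) for x0,x1,y0,y1 in((300,415,235,300),(330,400,200,235))])
for nm,t,(x,y) in(("stand bolts/hinge",0,(0,0)),):
    for x0,x1,y0,y1 in((300,330,255,280),(375,400,260,290),(325,375,232,265)):
        r_=cv2.matchTemplate(b[y0-4:y1+4,x0-4:x1+4],a[y0:y1,x0:x1],5);print(x0,y0,np.array(cv2.minMaxLoc(r_)[3])-4,round(float(r_.max()),3))
```

```text
g front [1.  1.  1.  0.5 0.8 1.  1.  1.  0.5 0.5 0.8 0.  0.2 1.  1.2 0.8 1.  1.
 1.  1.2 1.  1.5]
g back [0.5 0.8 0.2 0.5 5.2 0.2 0.8 0.2 0.2 0.  0.2 0.5 0.  0.2 0.5 0.  0.2 0.5
 0.8 0.2 0.5 1. ]
g right [ 0.2  0.8  0.5  0.5  0.2  0.   0.5  0.2  0.2  0.   0.5  0.2  0.5  0.
  0.5  0.5  0.2  0.  -0.2  0.5  1.   0.8]
g left [ 0.2  0.   0.   0.  -0.2  0.2  0.2  0.8  0.   6.   5.8  5.5  5.5  0.5
  6.   5.8  6.2  6.2  6.   6.   6.   0.2]
p front [ 2.   2.5  2.2  2.8  2.8  2.8  3.   3.5 -7.   3.2  4.5  2.8  2.2  2.5
  2.5  2.5  3.   2.5  3.2  3.2  2.8  3. ]
p back [ 0.5  0.   0.2  0.5  6.   5.5  0.   0.   0.2  0.   0.2 -0.2  0.   0.2
  0.5  0.   5.2  5.8  0.   0.2  0.5  1. ]
p right [ 0.   0.8  0.5  0.2  0.2  0.   0.5  0.2  0.2  0.   0.5  0.2  0.5  0.
 -0.2  0.5  1.   0.2 -0.2  0.5  0.2  0.8]
p left [-0.5 -0.8 -1.  -0.2 -0.5 -0.2 -0.5 -0.5 -0.2 -0.2 -0.2 -0.5  6.5  6.
  6.   5.8  5.8  6.2  6.   6.   6.  -0.2]
[[367.83218484 217.17986122]]
diff px>25 in lower-stand area: [3, 847]
300 255 [0 0] 0.987
375 260 [0 0] 0.986
325 232 [0 0] 0.964
```

The back and side edges don't move, and the front dips elastically under load then springs back to the same contact height (0.082). That is a soft stop at the closed position, well below the 0.09 rad pin stop (≈0.092+). I'll release, move clear, check the edge once more and hand in.

```bash
python3 -m inch '{"turn":[[0,0,0],[0,0,0],[0,0,0],[0,0,0],[0,0,0]],"linear":[[0,0,-0.005],[0,0,-0.012],[0,0,-0.04],[0,0,-0.08],[0,0,-0.12]],"claw":[0,0,0,0,0]}' >/dev/null
python3 -m inch '{"turn":[[0,0,0],[0,0,0],[0,0,0],[0,0,0],[0,0,0]],"linear":[[-0.03,0,-0.02],[-0.06,0.02,-0.04],[-0.08,0.05,-0.04],[-0.10,0.08,-0.04],[-0.12,0.11,-0.04]],"claw":[0,0,0,0,0]}' >/dev/null
python3 -m inch '{"turn":[[0,0,0],[0,0,0],[0,0,0],[0,0,0],[0,0,0]],"linear":[[-0.01,0.035,0],[-0.02,0.07,0],[-0.03,0.105,0],[-0.04,0.14,0],[-0.05,0.18,0]],"claw":[0,0,0,0,0]}' >/dev/null
python3 -m inch '{"turn":[[0,0,0],[0,0,0],[0,0,0]],"linear":[[0,0,0],[0,0,0],[0,0,0]],"claw":[0,0,0]}'
python3 - <<'E'
import cv2,pickle
from rig import r
from lid import *
G=pickle.load(open("g.pkl","rb"));n={k:r.camera(k) for k in("scene","top")}
A0=pickle.load(open("a.pkl","rb"))
for k in n:
  for lab,q in(("g",G),("now",n)):
    im=q[k]["img"].astype(float);g=cv2.GaussianBlur(im[:,:,0]-im[:,:,2],(0,0),.8).astype(np.float32);res=[]
    for off in(0,):
        A,B=proj(n[k],pts(0,-.007)-[0,0,.0035])[:2];o=[]
        for t in np.linspace(.1,.9,30):
            u,v=A+t*(B-A);vs=np.arange(v-5,v+5,.1,dtype=np.float32)
            pr=cv2.remap(g,np.full((1,len(vs)),u,np.float32),vs[None],1)[0];gr=np.gradient(pr);o.append(vs[np.argmax(gr if k=="scene" else -gr)]-v)
        print(k,lab,round(float(np.median(o)),2),[round(float((proj(n[k],pts(a,-.007))-proj(n[k],pts(0,-.007)))[0,1]),2) for a in(.02,.05,.09)])
d=cv2.absdiff(A0["top"]["img"],n["top"]["img"]).max(2)
print("changes at tape,jar,hammer,can:",[int((d[y0:y1,x0:x1]>40).sum()) for x0,x1,y0,y1 in((172,218,190,235),(350,385,185,217),(392,448,147,252),(190,240,138,182))])
E
```

```text
t: 22.35
position: [0.3114, -0.2606, 0.2243]
eef_rot: [0.997, -0.072, -0.0, -0.0]
ft_force: [0.7, 0.6, 0.5]
finger_gap: 0.002
grasp_force: 0.0
scene g -0.4 [-0.67, -1.63, -2.87]
scene now -0.1 [-0.67, -1.63, -2.87]
top g -0.05 [-0.29, -0.77, -1.49]
top now 0.2 [-0.29, -0.77, -1.49]
changes at tape,jar,hammer,can: [0, 0, 0, 0]
```

Both cameras put the lid at 0 rad to within about 0.01, and the jar, tape, hammer and can are unmoved. I'm handing in.

```bash
python3 -c "
from rig import r
print(r.sign_off())"
```

```text
the job is handed in; nothing more can be done
None
```

I handed the job in at about 22 s, and the rig returned no verdict: the mould was sprayed while open, the upper half closed over its pins and pressed home (about 0 rad in both camera views), and the jar, tape roll and hammer showed no movement.

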